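# Ease an over-tight ratchet jar holder and wind it snug again

### The arm

A 7-joint arm with a two-finger parallel gripper is mounted at the origin on a cart in front of the work surface, level with it; the furniture and walls round the work are solid. World frame = base frame: x ahead of the robot, y to its left, z up, the work surface at z = 0. Lengths are in m, angles in rad, forces in N, time in s.
With the tool pointing down it reaches from about 0.425 to 0.875 m from the base axis. Payload 8.4 kg.
Tool frame: the origin (TCP) lies on the mounting face of the last link; the fingertips stand 182 mm ahead of it and the grasp point (between the pads) lies 164 mm ahead of it; z points along the fingers, x is the direction in which the jaws open and shut, and the axes are right-handed (so a half turn about z gives the same grasp; the last joint's range is limited). The gripper opens to 87 mm and grips with 3 to 60 N. Pads are 19 mm wide; open, the fingers measure 117 mm over their backs; the gripper's body (75 mm by 190 mm) begins 51 mm behind the grasp point.
Start: joints at [1.135, 0.333, 0.04, 1.465, -0.013, 1.343, -0.059], TCP at [0.215, -0.613, 0.405] pointing down, gripper open.
Joint ranges: [-2.58, 2.58], [-0.38, 2.09], [-1.3, 1.39], [0.25, 2.4], [-1.5, 4.64], [0.08, 2.09], [-2.65, 2.65]. Speed limits (rad/s): [2.22, 2.22, 2.79, 2.79, 3.14, 3.14, 3.14].

### API

Orientations are given as a unit quaternion [x, y, z, w].
In Python, from workcell import move_ptp, move_linear, move_j, grip, pause, ik, get_state, capture, Unreachable, finish_job gives the robot as it stands. Calls block until the motion is done:
- move_ptp(position, orientation): joint-space move of the TCP to a pose.
- move_linear(position, frame=None, velocity=0.15, guard=None): straight line of the TCP; frame=None keeps the orientation; velocity is the mean speed in m/s. With guard (N) it stops when the force on the tool has changed by that much, and returns True; else False.
- move_j(angles): joint-space move.
- grip(opening): finger opening in m; the grip force is fixed at half the most; returns when the fingers have stopped.
- pause(seconds).
- ik(position, orientation): joint angles nearest the present ones, or None.
- get_state(): the state.
- capture(name): name is "scene" or "top" or "wrist"; returns a dict with "color" (420x560x3 uint8, red, green, blue), "depth" (420x560 float32, m along the optical axis (not along the pixel's ray), 0 where there is no reading), "vfov" (degrees; the focal length in pixels is half the picture's height over the tangent of half this angle, whatever the lens; pixels are square), "cx", "cy" (the principal point, pixels), "k1" (the pictures are not rectified: a ray, as slopes to the right and down, at radius r is drawn at 1 + k1 r^2 times it, then the intrinsics apply), "eye" and "orientation" of the camera in the world; the wrist camera has in their place "hand_eye" (4x4, takes a point from camera to tool coordinates, whose origin is the TCP and whose axes are the tool frame's). Camera axes: x right, y up, looking along -z (the intrinsics and any distortion apply to the point x, -y, -z); pixel columns grow to the right and rows downward; lengths in m; the calibration is good to about 2 mm. A picture is of the moment at which its call begins: read the wrist's pose just before it.
A pose or a line that the arm cannot do raises Unreachable and nothing moves.
- finish_job(): hands the job in, once; it reports no verdict.
The state is a dict: "t": time; "joints": joint angles; "dq": joint speeds; "joint_efforts": joint torques, N m; "position": TCP position; "tcp_rot": TCP orientation; "contact_force": force on the tool from outside, world axes, zero at the start; "torque": the same for the moment, N m; "gripper_width": finger opening in m.
Only numpy, scipy, OpenCV 4.12 (cv2) and the standard library are available. Lean on these libraries where they do the work, as an engineer would, in place of code of your own. Each camera call takes 0.05 s, during which the arm holds its last target. There are 200 camera calls.

### The job

The one-handed jar holder has been wound far too tight on the honey jar. Flip its pawl free, turn the knob right back to its stop so that the jar stands loose, flip the pawl in again, then wind the knob on click by click and stop at the first click at which the sprung pad presses on the jar, leaving the pawl to hold it. Do not force the knob against the pawl or strain the pawl lever, keep the jar upright in the holder, and do not disturb the things around it.

Things in the scene. Friction and masses are not known exactly. Their poses are not given: they have to be found in the camera images.
- jar_holder: Wooden board fixed to the worktop, 12 mm thick, its own x from -65 to +65 mm, y from -120 to +205 mm, z up. Origin on the worktop straight under the knob's axis. Along +y stand the sliding aluminium jaw, the jar and the wooden back stop. The pawl lies at -x, -y.
- knob (a joint): Knob angle, rad: 0 = open stop, about 2.6 at the start. Grows clockwise seen from above, which moves the jaw to the jar by 7 mm per rad. With the pawl in, the wheel can be wound on but not back; it clicks every 0.5236 rad and is held at about 0.49, 1.01, 1.53, 2.06, ... Loaded and with the pawl free it runs back by itself until the pad leaves the jar; then it stays where it is left. Let go loaded past a click, it drops back onto that tooth.
- knob_grip (a point): Point on the knob's vertical axis at grasping height, 98 mm above the worktop, in the black bar grip (52 mm long, 18 mm thick, 79 to 113 mm above the worktop). Its x axis runs along the bar; it turns with the knob. Under the bar is a disc 44 mm wide. A light grip (12 N) lets the bar twist between the fingers. The grip turns with 0.05 to 0.1 N m while the pad is clear of the jar, and with about 0.1 N m more once the pad presses.
- pawl (a joint): Pawl angle, rad. 0 = tip down in a tooth (pawl in); rises to about 0.15 and drops as each tooth passes; 0.42 = its end stop, quite free. An over-centre spring (at 0.27) throws it to either side and keeps it there. Growing values move the thumb post to the holder's +x.
- pawl_post (a point): Point on the pawl's upright thumb post, 66 mm above the worktop: a steel rod of 10 mm diameter, 28 to 78 mm above the worktop, with a 13 mm black ball on top (to 85 mm). With the pawl in it is at x -36, y -87 mm of the holder, and freed about 18 mm further along the holder's +x. A push of 2 to 8 N on the post throws it over.
- jaw: Sliding aluminium jaw, 60 mm high, moved by the knob; origin at the holder's origin when the knob is at 0. It carries a sprung rubber pad, 36 mm square, 46 mm above the worktop, facing the jar. How far the pad stands out varies by 9 mm and is not measured: it meets the jar at a knob angle of about 0.5 to 1.8, to be felt or seen. It presses 14 N on touching, 0.6 N more per mm.
- honey_jar: Glass jar of honey with a screw lid, eight flat sides, 71 mm wide, 110 mm high, loose, standing on the board against the back stop; origin at the centre of its underside.
- by_spice_a: Bystander: spice jar, 41 mm diameter, 105 mm high, behind the holder; origin under its centre.
- by_salt_shaker: Bystander: salt shaker, 44 mm diameter, 90 mm high, behind the holder; origin under its centre.
- by_mug: Bystander: mug, 92 mm wide, 95 mm high, behind the jar; origin under its centre.
- by_onion: Bystander: onion, 75 mm, behind the pawl; origin under its centre.
Not all that is in view belongs to the job. Leave any black or purple look-alike of the honey_jar alone.

How it is judged:
By the outcome, as a careful person would: the job done as asked, in the order asked, and still so for the second after the job is handed in, with the robot touching nothing.
It also fails if it takes over 72 s, if anything falls off the work surface, if the arm or the gripper's body presses on something with over 40 N, if the wrist force passes 120 N, or if a joint passes its speed limit or range.

## Working session

There is one attempt and no reset: what is moved stays moved. The work goes in short steps, each a Python script; the robot and the scene stay as the last script left them, time stands still between calls to the robot, and variables do not carry over. Pictures are saved under pics/ and viewed, about 8 in all and at most 12, crops included, and the job is handed in when it is done.

```bash
ls; mkdir -p pics; python3 - <<'E'
from workcell import *
import cv2,numpy as np,pickle
s=get_state();print({k:np.round(v,3) for k,v in s.items()})
for n in("scene","top"):
    c=capture(n);pickle.dump(c,open(n+'.pkl','wb'));print({k:v for k,v in c.items() if k not in('color','depth')})
    cv2.imwrite(f'pics/{n}0.png',c['color'][:,:,::-1])
E
```

```text
pics
{'t': np.float64(0.0), 'joints': array([ 1.135,  0.334,  0.04 ,  1.466, -0.013,  1.343, -0.059]), 'dq': array([-0.001, -0.   , -0.   , -0.001, -0.   ,  0.002, -0.   ]), 'joint_efforts': array([-1.0000e-03, -6.5636e+01,  1.3350e+00, -4.0380e+01, -6.0000e-02,
        4.5000e-02,  0.0000e+00]), 'position': array([ 0.215, -0.613,  0.404]), 'tcp_rot': array([ 0.816, -0.579, -0.001, -0.   ]), 'contact_force': array([-0.077,  0.169,  0.23 ]), 'torque': array([-0.01 , -0.012,  0.008]), 'gripper_width': np.float64(0.087)}
{'vfov': 57.43766159101362, 'cx': 273.80233652820635, 'cy': 202.71251680316848, 'k1': -0.10015433213278149, 'eye': array([ 0.09676501, -0.4912585 ,  0.55378442]), 'orientation': array([ 0.42986748, -0.19132876, -0.34386511,  0.81262786])}
{'vfov': 57.45446910469063, 'cx': 282.4114371270467, 'cy': 211.20730509106713, 'k1': -0.006494707750704605, 'eye': array([ 0.44836649, -0.00310044,  0.97928114]), 'orientation': array([ 0.05665451, -0.06693582, -0.69973791,  0.70899699])}
```

View pics/scene0.png

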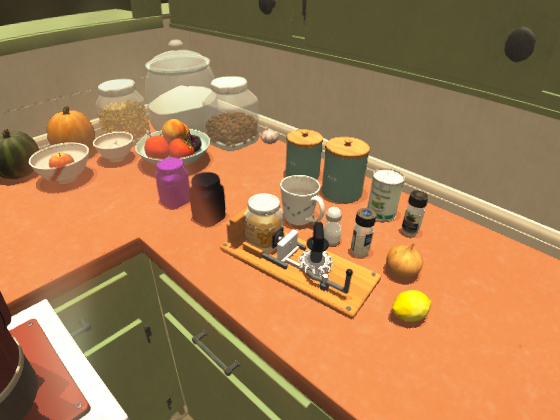

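View pics/top0.png

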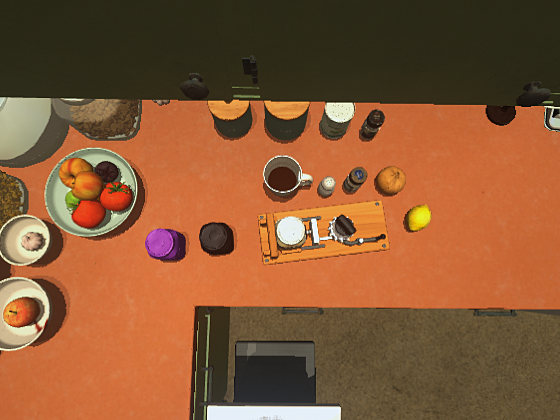

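The scene shows the honey jar (scene px 264,215; top px 291,231) in the holder. The look-alikes are the black jar (top 216,238) and the purple jar (164,244), which I leave alone. The knob is at top 344,226 and the pawl post at top 382,238.

```bash
cat > h.py <<'E'
import numpy as np,cv2,pickle
from scipy.spatial.transform import Rotation as R
def K(c):
    f=210/np.tan(np.radians(c['vfov'])/2);return np.array([[f,0,c['cx']],[0,f,c['cy']],[0,0,1]])
def pose(c,st=None):
    if 'eye' in c: return R.from_quat(c['orientation']).as_matrix(),np.array(c['eye'])
    T=np.array(c['hand_eye']);Rt=R.from_quat(st['tcp_rot']).as_matrix()
    return Rt@T[:3,:3],Rt@T[:3,3]+st['position']
def rays(c,uv):
    d=np.array([c['k1'],0,0,0,0.])
    n=cv2.undistortPoints(np.float64(uv).reshape(-1,1,2),K(c),d,).reshape(-1,2)
    return np.c_[n[:,0],-n[:,1],-np.ones(len(n))]
def at_z(c,uv,z,st=None):
    Rm,e=pose(c,st);w=rays(c,uv)@Rm.T;return e+w*((z-e[2])/w[:,2])[:,None]
def cloud(c,st=None):
    Rm,e=pose(c,st);h,w=c['depth'].shape;v,u=np.mgrid[:h,:w]
    r=rays(c,np.c_[u.ravel(),v.ravel()])*c['depth'].reshape(-1,1)
    return (r@Rm.T+e).reshape(h,w,3)
def proj(c,P,st=None):
    Rm,e=pose(c,st);q=(np.atleast_2d(P)-e)@Rm;x,y=q[:,0]/-q[:,2],-q[:,1]/-q[:,2]
    k=1+c['k1']*(x*x+y*y);f=K(c)[0,0];return np.c_[x*k*f+c['cx'],y*k*f+c['cy']]
E
python3 - <<'E'
from h import *
c=pickle.load(open('top.pkl','rb'));P=cloud(c)
for u,v in[(344,226),(382,238),(291,231),(271,206),(382,204),(388,250),(264,262),(375,225),(420,250)]: print(u,v,np.round(P[v,u],4))
a=c['color'][185:280,245:405];cv2.imwrite('pics/crop.png',cv2.resize(a,None,fx=5,fy=5,interpolation=2)[:,:,::-1])
m=(abs(P[...,2]-.012)<.005);m[:190]=0;m[275:]=0;m[:,:250]=0;m[:,400:]=0
hsv=cv2.cvtColor(c['color'],cv2.COLOR_RGB2HSV);print(hsv[210,375],hsv[250,430])
E
```

```text
344 226 [ 0.5695 -0.1564  0.1115]
382 238 [ 0.5465 -0.2514  0.0807]
291 231 [ 0.5553 -0.0347  0.12  ]
271 206 [6.349e-01 1.350e-02 1.000e-04]
382 204 [ 0.6426 -0.274   0.0098]
388 250 [ 0.5247 -0.2883 -0.0007]
264 262 [0.4897 0.0284 0.0113]
375 225 [ 0.5872 -0.2537  0.0113]
420 250 [ 0.5258 -0.3713 -0.0014]
[ 14 193 233] [ 10 181 206]
```

View pics/crop.png

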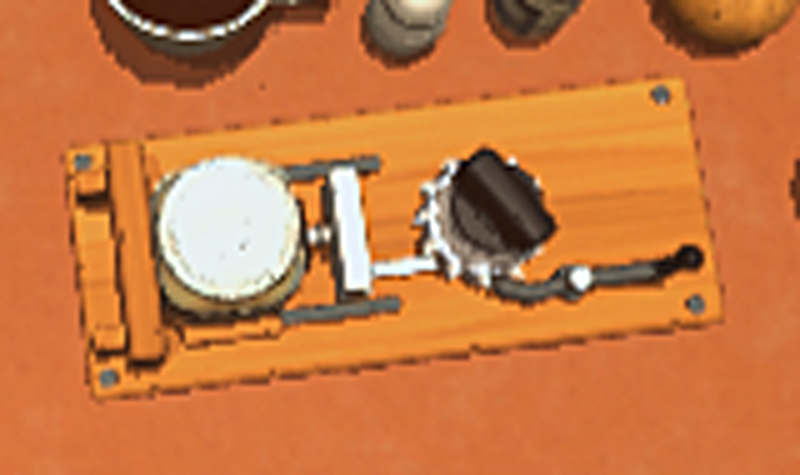

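The crop confirms the honey jar (white lid, 230,228) in the holder. The bar grip is at (505,195), the post ball at (688,257) and the pawl pivot at (578,280). The pad is out against the jar at (318,235). Next I fit the board pose.

```bash
cat >> h.py <<'E'
def holder():
    c=pickle.load(open('top.pkl','rb'))
    uv=(np.array([(66,148),(690,78),(722,320),(95,400)])+.5)/5-.5+[245,185]
    W=at_z(c,uv,.012);H=np.array([(65,205),(65,-120),(-65,-120),(-65,205)])/1000.
    a=W[:,:2]-W[:,:2].mean(0);b=H-H.mean(0)
    th=np.arctan2((b[:,0]*a[:,1]-b[:,1]*a[:,0]).sum(),(a*b).sum())
    Rm=np.array([[np.cos(th),-np.sin(th)],[np.sin(th),np.cos(th)]])
    t=W[:,:2].mean(0)-Rm@H.mean(0)
    return th,t,Rm,W[:,:2]-(H@Rm.T+t)
E
python3 - <<'E'
from h import *
from workcell import *
th,t,Rm,res=holder();print(th,t,'res',np.round(res,4))
Hp=lambda x,y,z:np.r_[Rm@[x,y]+t,z]
c=pickle.load(open('top.pkl','rb'));P=cloud(c)
m=(P[...,2]>.1)&(P[...,2]<.118)&(np.hypot(P[...,0]-t[0],P[...,1]-t[1])<.04)
q=P[m][:,:2];print('grip',q.mean(0),m.sum());w,v=np.linalg.eigh(np.cov(q.T));print('bar dir',v[:,1],np.sqrt(w*12), 'in holder',Rm.T@v[:,1])
m=(P[...,2]>.06)&(P[...,2]<.09)&(np.hypot(*(P[...,:2]-Hp(-.03,-.087,0)[:2]).transpose(2,0,1))<.03)
q=P[m];print('post',q[:,:2].mean(0),m.sum(),'holder',Rm.T@(q[:,:2].mean(0)-t),'exp',Hp(-.036,-.087,.066))
# neighbours heights
hs=np.einsum('ij,hwj->hwi',Rm.T,P[...,:2]-t)
for n,(u,v) in dict(mug=(283,176),salt=(327,187),spice=(356,180),onion=(391,180),lemon=(418,217),jar=(291,231)).items(): print(n,np.round(hs[v,u],3),np.round(P[v,u],3))
# yaw options: ik with tool down
s=get_state();print(s['joints'])
for a in np.arange(-180,180,30):
    o=R.from_euler('z',a,degrees=True)*R.from_euler('x',180,degrees=True)
    j=ik(Hp(0,0,.098+.164),o.as_quat());k=ik(Hp(-.036,-.087,.066+.164),o.as_quat())
    print(a,None if j is None else np.round(j,2),None if k is None else np.round(k,2))
E
```

```text
0.13070076067741798 [ 0.57391379 -0.1638106 ] res [[-0.0008 -0.0013]
 [-0.0018 -0.001 ]
 [ 0.0021  0.0039]
 [ 0.0005 -0.0017]]
grip [ 0.5733123  -0.16156472] 187
bar dir [-0.75474003 -0.656024  ] [0.01831806 0.04981286] in holder [-0.83380163 -0.55206417]
post [ 0.55024837 -0.25276925] 31 holder [-0.03505747 -0.08511562] exp [ 0.54955946 -0.2547604   0.066     ]
mug [0.151 0.129] [ 0.706 -0.016  0.035]
salt [0.098 0.03 ] [ 0.667 -0.122  0.085]
spice [ 0.102 -0.037] [ 0.68  -0.188  0.106]
onion [ 0.103 -0.136] [ 0.694 -0.285  0.058]
lemon [ 0.004 -0.188] [ 0.603 -0.35   0.053]
jar [-0.002  0.13 ] [ 0.555 -0.035  0.12 ]
[ 1.13482363  0.33381336  0.03986988  1.46620089 -0.0134097   1.34330933
 -0.05850387]
-180 [-0.68  0.66  1.22  1.8  -0.67  1.17 -2.39] [-0.5   0.74  1.21  1.8  -0.76  1.16 -2.18]
-150 [ 0.38  0.35 -0.21  1.75  0.08  1.05 -2.48] [ 0.44  0.4  -0.09  1.76  0.04  0.99 -2.29]
-120 [ 0.42  0.36 -0.26  1.75  0.11  1.05 -1.97] [ 0.48  0.4  -0.15  1.76  0.07  0.99 -1.79]
-90 [ 0.48  0.36 -0.33  1.75  0.13  1.05 -1.47] [ 0.54  0.4  -0.22  1.75  0.1   1.   -1.29]
-60 [ 0.52  0.37 -0.38  1.74  0.16  1.06 -0.96] [ 0.59  0.41 -0.28  1.75  0.13  1.   -0.79]
-30 [ 0.56  0.38 -0.43  1.74  0.18  1.06 -0.46] [ 0.64  0.42 -0.35  1.75  0.16  1.   -0.29]
0 [ 0.6   0.39 -0.49  1.74  0.2   1.07  0.05] [ 0.7   0.43 -0.42  1.74  0.2   1.01  0.21]
30 [ 0.65  0.4  -0.54  1.74  0.23  1.07  0.55] [ 0.74  0.44 -0.47  1.74  0.23  1.02  0.71]
60 [ 0.64  0.39 -0.53  1.74  0.22  1.07  1.08] [ 0.74  0.44 -0.47  1.74  0.23  1.02  1.23]
90 [ 0.68  0.4  -0.58  1.74  0.25  1.08  1.58] [ 0.79  0.45 -0.54  1.74  0.27  1.02  1.73]
120 [ 1.04  0.59 -1.09  1.72  0.57  1.19  1.88] [ 1.18  0.66 -1.1   1.72  0.64  1.16  1.99]
150 [ 1.04  0.59 -1.09  1.72  0.57  1.19  2.4 ] [ 1.18  0.66 -1.1   1.72  0.64  1.16  2.52]
```

```bash
cat >> h.py <<'E'
TH=0.1307;T0=np.array([.5735,-.1619]);RM=np.array([[np.cos(TH),-np.sin(TH)],[np.sin(TH),np.cos(TH)]])
def Hp(x,y,z): return np.r_[RM@[x,y]+T0,z+.164]   # TCP for grasp point at holder x,y,z
def q(a): return (R.from_euler('z',a)*R.from_euler('x',np.pi)).as_quat()
def toH(p): return np.r_[RM.T@(np.array(p)[:2]-T0),p[2]-.164]
E
python3 - <<'E'
from h import *
from workcell import *
def pr(n):
    s=get_state();print(n,round(s['t'],2),np.round(toH(s['position']),4),'F',np.round(RM.T@s['contact_force'][:2],2),round(s['contact_force'][2],2),s['gripper_width'])
move_ptp(Hp(-.036,-.087,.15),q(TH));grip(.04);pr('above')
move_linear(Hp(-.036,-.087,.066),velocity=.12);pr('down')
print(move_linear(Hp(-.036+.015+.0145,-.087,.066),velocity=.03,guard=14));pr('pushed')
move_linear(Hp(-.036+.008,-.087,.066),velocity=.08);pr('back')
move_linear(Hp(-.036+.008,-.087,.16),velocity=.2)
c=capture('top');a=c['color'][185:280,245:405];cv2.imwrite('pics/c1.png',cv2.resize(a,None,fx=5,fy=5,interpolation=2)[:,:,::-1])
st=get_state();c=capture('wrist');pickle.dump((c,st),open('w1.pkl','wb'));cv2.imwrite('pics/w1.png',c['color'][:,:,::-1]);pr('up')
E
```

```text
above 2.94 [-0.036 -0.087  0.15 ] F [ 0.19 -0.03] 0.23 0.0400151820272871
down 3.79 [-0.0356 -0.0871  0.0667] F [-0.28  0.5 ] 0.33 0.04004204941380665
False
pushed 4.92 [-0.0065 -0.087   0.066 ] F [ 0.18 -0.49] -0.65 0.040158272813875635
back 5.34 [-0.0283 -0.0872  0.0662] F [ 0.15 -0.02] -0.4 0.04000718235776462
up 6.06 [-0.0284 -0.0868  0.1584] F [-1.4  -0.06] -0.34 0.039985369890234976
```

View pics/w1.png

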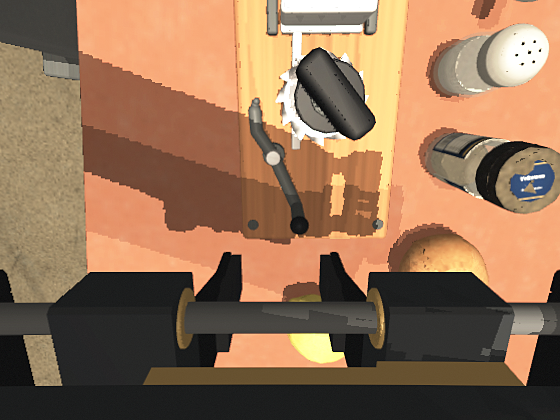

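The wrist view shows the pawl free: the post ball is at (298,225) and the tip at (254,103) is clear of the wheel. I measure the bar angle next.

```bash
cat >> h.py <<'E'
def bar(c,st):
    P=cloud(c,st);m=(P[...,2]>.1)&(P[...,2]<.125)&(np.hypot(P[...,0]-T0[0],P[...,1]-T0[1])<.036)
    g=P[m][:,:2];x=cv2.minAreaRect((g*1000).astype(np.float32));w,v=np.linalg.eigh(np.cov(g.T))
    an=np.degrees(np.arctan2(v[1,1],v[0,1]))%180
    return np.array(x[0]),x[1],an   # mm, world deg of bar
def post(c,st):
    P=cloud(c,st);p=Hp(-.027,-.087,0)[:2];m=(P[...,2]>.06)&(P[...,2]<.095)&(np.hypot(P[...,0]-p[0],P[...,1]-p[1])<.03)
    return RM.T@(np.median(P[m][:,:2],0)-T0)
E
python3 - <<'E'
from h import *
c,s=pickle.load(open('w1.pkl','rb'));print(bar(c,s),post(c,s))
E
```

```text
(array([ 574.08135986, -161.52926636]), (18.344533920288086, 51.89427947998047), np.float64(137.87117229295694)) [-0.01681995 -0.08055475]
```

The knob ran back to about 0.87 rad, with the bar along the holder's x at 0. Next I grip it and turn it back to the stop in small steps, watching the torque.

```bash
cat >> h.py <<'E'
KC=np.array([.5738,-.1618])
def pr(n):
    from workcell import get_state
    s=get_state();print(n,'t',round(s['t'],2),np.round(toH(s['position']),4),'F',np.round(s['contact_force'],1),'Tz',round(s['torque'][2],3),'j7',round(s['joints'][6],3),'w',round(s['gripper_width'],4))
    return s
def tz(n=4):
    from workcell import get_state,pause
    v=[]
    for _ in range(n): pause(.02);v.append(get_state()['torque'][2])
    return np.mean(v)
def rot(d):
    from workcell import get_state,move_j
    j=np.array(get_state()['joints']);j[6]+=d;move_j(j)
def yaw():
    from workcell import get_state
    x=R.from_quat(get_state()['tcp_rot']).as_matrix()[:,0];return np.arctan2(x[1],x[0])
def knob(): return TH+np.pi/2-yaw()   # knob angle implied by the tool yaw
E
python3 - <<'E'
from h import *
from workcell import *
grip(.05)
a=np.radians(137.9-90)
move_ptp(np.r_[KC,.16+.164],q(a));move_linear(np.r_[KC,.101+.164],velocity=.15);pr('down');b=tz()
grip(0.0);pr('gripped');print('bias',b,'tz',tz(),'knob',knob())
j0=np.array(get_state()['joints']);k0=knob()
tgt=k0
while tgt>-.1:
    tgt-=.08 if tgt>.15 else .03
    j=j0.copy();j[6]+=k0-tgt;move_j(j);v=tz(2)-b;print(round(tgt,3),round(knob(),3),round(v,3))
    if tgt<.4 and abs(v)>.4: break
pr('end')
E
```

```text
down t 7.68 [ 0.0003 -0.0005  0.1013] F [-0.5 -0.   0.3] Tz 0.007 j7 0.853 w 0.0502
gripped t 8.41 [0.0007 0.0005 0.1012] F [ 3.1  2.4 -1. ] Tz 0.074 j7 0.853 w 0.0176
bias -0.0001587793308642847 tz 0.07866873428962803 knob 0.8649028397500718
0.785 0.787 0.068
0.705 0.708 0.046
0.625 0.629 0.067
0.545 0.549 0.041
0.465 0.469 0.07
0.385 0.389 0.056
0.305 0.309 0.074
0.225 0.229 0.077
0.145 0.149 0.012
0.115 0.117 0.016
0.085 0.087 0.011
0.055 0.056 0.045
0.025 0.026 0.075
-0.005 -0.004 -0.017
-0.035 -0.032 -0.722
end t 12.72 [6.000e-04 1.000e-04 1.012e-01] F [-1.8 -4.7  1. ] Tz -0.756 j7 1.751 w 0.018
```

```bash
python3 - <<'E'
from h import *
from workcell import *
rot(-.03);pr('relaxed');grip(.05)
move_linear(np.r_[KC,.165+.164],velocity=.2)
move_ptp(Hp(-.023,-.085,.15),q(TH));grip(.04)
st=get_state();c=capture('wrist');pickle.dump((c,st),open('w2.pkl','wb'));print(bar(c,st),post(c,st))
move_linear(Hp(-.023,-.085,.066),velocity=.15);pr('down')
print(move_linear(Hp(-.045,-.085,.066),velocity=.03,guard=14));pr('pushed')
move_linear(Hp(-.033,-.086,.066),velocity=.08)
move_linear(Hp(-.033,-.086,.16),velocity=.2)
st=get_state();c=capture('wrist');pickle.dump((c,st),open('w3.pkl','wb'));print(bar(c,st),post(c,st))
cv2.imwrite('pics/w3.png',c['color'][:,:,::-1]);pr('up')
E
```

```text
relaxed t 12.97 [6.000e-04 1.000e-04 1.012e-01] F [-1.3 -3.8  0.7] Tz 0.0 j7 1.721 w 0.0182
(array([ 574.34637451, -161.4365387 ]), (51.74636459350586, 17.382923126220703), np.float64(7.34024521268401)) [-0.01662947 -0.08038069]
down t 16.8 [-0.0226 -0.0851  0.0668] F [1.  0.5 0.8] Tz 0.009 j7 0.369 w 0.0402
False
pushed t 17.68 [-0.0449 -0.0849  0.066 ] F [ 0.3  0.1 -0.4] Tz 0.082 j7 0.39 w 0.0406
(array([ 574.04498291, -161.18992615]), (51.94168472290039, 17.144670486450195), np.float64(7.342058222739382)) [-0.0339924  -0.08446342]
up t 18.65 [-0.0336 -0.0858  0.1588] F [-0.9  0.3 -0.7] Tz 0.028 j7 0.406 w 0.04
```

View pics/w3.png

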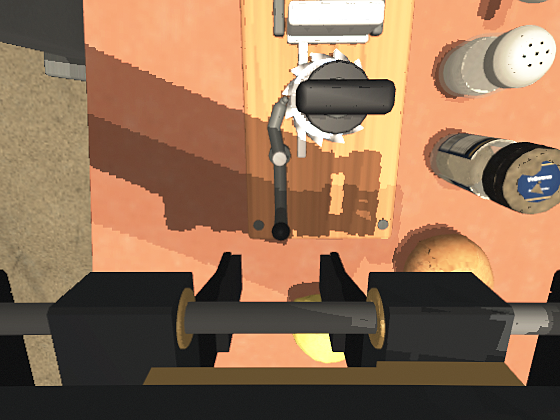

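The pawl is in (ball at 281,231, tip on the wheel) and the knob is at 0. Now I wind on slowly, logging the torque.

```bash
cat > wind.py <<'E'
from h import *
from workcell import *
def sweep(to,step=.035):
    j0=np.array(get_state()['joints']);k0=knob();out=[]
    for t in np.r_[np.arange(k0+step,to,step),to]:
        j=j0.copy();j[6]-=t-k0;move_j(j);out.append((round(knob(),3),round(tz(3),3)))
    print(out)
E
python3 - <<'E'
from wind import *
grip(.05)
move_ptp(np.r_[KC,.16+.164],q(TH+np.pi/2));move_linear(np.r_[KC,.101+.164],velocity=.15);print('b',tz())
grip(0.0);pr('gripped');print('knob',knob(),tz())
sweep(.53);pr('a');sweep(1.05);pr('b')
E
```

```text
b -0.003442897938635363
gripped t 21.66 [0.0004 0.     0.1011] F [ 0.  -0.1  1.9] Tz 0.03 j7 1.722 w 0.0177
knob -3.828784306492139e-06 -0.00038055210125308506
[(np.float64(0.034), np.float64(-0.035)), (np.float64(0.069), np.float64(0.011)), (np.float64(0.104), np.float64(-0.023)), (np.float64(0.139), np.float64(-0.09)), (np.float64(0.174), np.float64(-0.033)), (np.float64(0.209), np.float64(-0.022)), (np.float64(0.244), np.float64(-0.028)), (np.float64(0.279), np.float64(-0.024)), (np.float64(0.314), np.float64(-0.041)), (np.float64(0.349), np.float64(-0.021)), (np.float64(0.384), np.float64(-0.054)), (np.float64(0.419), np.float64(-0.085)), (np.float64(0.454), np.float64(-0.162)), (np.float64(0.489), np.float64(-0.077)), (np.float64(0.523), np.float64(-0.016)), (np.float64(0.528), np.float64(0.098))]
a t 26.52 [0.0005 0.0004 0.1011] F [-0.4  5.7  1.7] Tz 0.099 j7 1.194 w 0.0177
[(np.float64(0.562), np.float64(-0.005)), (np.float64(0.597), np.float64(-0.024)), (np.float64(0.632), np.float64(-0.012)), (np.float64(0.667), np.float64(-0.08)), (np.float64(0.702), np.float64(-0.014)), (np.float64(0.737), np.float64(-0.036)), (np.float64(0.772), np.float64(-0.043)), (np.float64(0.807), np.float64(-0.043)), (np.float64(0.842), np.float64(-0.016)), (np.float64(0.877), np.float64(0.063)), (np.float64(0.912), np.float64(0.02)), (np.float64(0.947), np.float64(0.042)), (np.float64(0.982), np.float64(-0.076)), (np.float64(1.017), np.float64(0.038)), (np.float64(1.048), np.float64(0.089))]
b t 31.02 [0.0008 0.0008 0.1011] F [0.4 6.3 0.9] Tz 0.079 j7 0.673 w 0.0178
```

```bash
python3 - <<'E'
from wind import *
grip(.05);move_linear(np.r_[KC,.165+.164],velocity=.2)
move_ptp(Hp(-.033,-.086,.16),q(TH));pause(.2)
st=get_state();c=capture('wrist');pickle.dump((c,st),open('w4.pkl','wb'));b=bar(c,st);print(b,'knob',TH+np.pi-np.radians(b[2]),post(c,st))
a=c['color'][0:250,200:440]
s=capture('scene');s2=s['color'][180:320,215:395]
cv2.imwrite('pics/c4.png',np.hstack([cv2.resize(a,(384,400)),cv2.resize(s2,(414,400),interpolation=2)])[:,:,::-1]);pr('up')
E
```

```text
(array([ 574.09197998, -161.4637146 ]), (18.294769287109375, 51.915950775146484), np.float64(129.95809566594122)) knob 1.0040959945973462 [-0.0344623  -0.08432417]
up t 33.09 [-0.0325 -0.085   0.1599] F [-0.1  0.6 -0.1] Tz 0.056 j7 0.365 w 0.0502
```

View pics/c4.png

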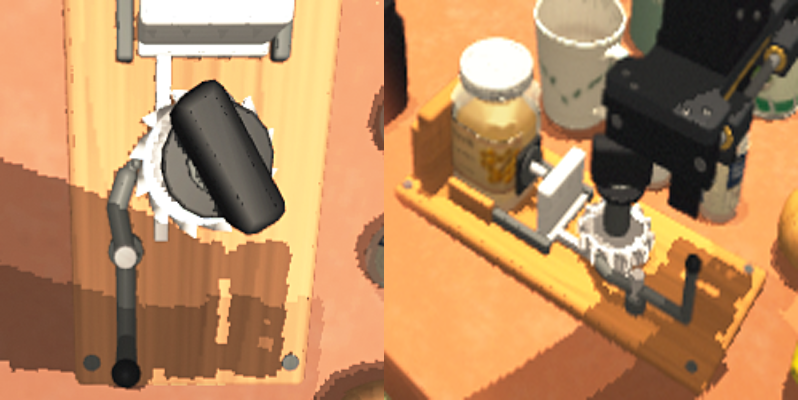

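The pad (scene crop 525,165) is on the jar and the pawl is in. On release the knob dropped back from 1.048 to 1.004, onto the 1.01 tooth, so it is loaded. I'll retreat, check that nothing else moved, and hand in.

```bash
python3 - <<'E'
from wind import *
move_linear(Hp(-.033,-.086,.26),velocity=.2)
move_ptp([.3,-.55,.4],q(TH));pause(.2)
c=capture('top');c0=pickle.load(open('top.pkl','rb'))
b=bar(c,None);print('knob',TH+np.pi-np.radians(b[2]),'post',post(c,None))
A,B=cloud(c0),cloud(c)
d=cv2.absdiff(c0['color'],c['color']).max(2)
for n,(u,v) in dict(mug=(283,176),salt=(327,187),spice=(356,180),onion=(391,180),jar=(291,231)).items(): print(n,A[v,u].round(3),B[v,u].round(3),'diff px',int((d[v-12:v+13,u-12:u+13]>50).sum()))
pr('end');finish_job()
E
```

```text
knob 1.0020121439537468 post [-0.03431361 -0.08650457]
mug [ 0.706 -0.016  0.035] [ 0.707 -0.016  0.033] diff px 0
salt [ 0.667 -0.122  0.085] [ 0.667 -0.122  0.084] diff px 3
spice [ 0.68  -0.188  0.106] [ 0.68  -0.188  0.105] diff px 0
onion [ 0.694 -0.285  0.058] [ 0.694 -0.284  0.06 ] diff px 0
jar [ 0.555 -0.035  0.12 ] [ 0.555 -0.035  0.121] diff px 0
end t 35.45 [-0.3208 -0.3487  0.2361] F [-0.4 -0.4 -0.4] Tz 0.002 j7 1.065 w 0.0501
the job is handed in; nothing more can be done
```

The holder is reset and handed in at 35.5 s: the pad presses on the jar at the 1.01 rad click and the pawl holds it. I flipped the pawl free, and the knob ran back by itself to about 0.87 rad. I turned it on to its stop (0), flipped the pawl in again, and wound on two clicks.

**Evidence that this is the first pressing click:**
- **Run-back:** the knob stopped at about 0.87 rad, which means the pad was already clear of the jar there, and so also at the 0.49 click.
- **Drop-back:** when I let go at 1.048, the knob fell back to about 1.00, onto the tooth, so it was loaded.
- **Torque:** the readings while winding were noisy, around ±0.05 N m. They showed a rise of only about 0.1 N m from about 0.88 on, which is weak support on its own.
- **Picture:** the scene view shows the pad on the jar.

**Last checks:**
- The knob is at 1.00 and the pawl post is at its "in" position.
- The jar, mug, salt shaker, spice jar and onion are unchanged to within 2 mm.
- The arm was clear of everything when I handed in.
- The turn back against the open stop peaked at about 0.75 N m. Neither push on the post tripped the 14 N guard.

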